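# Spark the burner whose gas is on

## Robot

A 7-joint arm with a two-finger parallel gripper is mounted at the origin on the work surface. World frame = base frame: x ahead of the robot, y to its left, z up, the work surface at z = 0. Lengths are in mm, angles in degrees, forces in N, time in s.
With the tool pointing down it reaches from about 425 to 950 mm from the base axis. Payload 16.7 kg.
Tool frame: the origin (TCP) lies at the very end of the fingers, on their centre line; the grasp point (between the pads) lies 19 mm behind it; z points along the fingers, x is the direction in which the jaws open and shut, and the axes are right-handed (so a half turn about z gives the same grasp; the last joint's range is limited). The gripper opens to 94 mm and grips with 3 to 60 N. Pads are 16 mm wide; open, the fingers measure 119 mm over their backs; the gripper's body (75 mm by 177 mm) begins 78 mm behind the grasp point.
Start: joints at [68.44, 24.414, 4.234, 92.017, -1.954, 63.644, -3.845], TCP at [151.752, -657.682, 205.467] pointing down, gripper open.
Joint ranges: [-163.25, 163.25], [-28.42, 122.38], [-70.27, 78.77], [12.13, 141.07], [-58.53, 238.53], [9.26, 117.41], [-156.51, 156.51]. Speed limits (degrees/s): [108.29, 108.29, 136.94, 136.94, 172.46, 172.46, 172.46].

## Interface

Orientations are given as a 3x3 rotation matrix whose columns are the frame's x, y, z axes.
In Python, from cell import robot gives the robot as it stands.
- The arm moves only by the tool move_arm, never from a script. Its argument "moves" is a list of rows, each a list of 7 numbers: the shift along the world's x, y, z in units of 50 cm (1.0 is 50 cm), then the turn, a rotation vector about the world's x, y, z in units of 30 degrees (1.0 is 30 degrees), then the opening, from 0 (shut) to 1 (fully open). A call has exactly 5 rows; each row shifts and turns the pose as measured when the row begins; what a row does not reach is not made up. A row lasts 1/8 s, in which the tool goes at most 62.5 mm and 10.7 degrees, less where a joint would pass 70% of its speed; a pose out of reach is approached as far as the arm can. A call with a number of a shift or a turn outside -1 to 1 is refused whole. A call with a gripper value outside its range is refused whole. The fingers move at their own pace and stop on an object; "force" is the grip in N (left out, the last holds). Time passes only in rows, so rows that do not move let the fingers close, or fill a call up. It gives the time, the measured TCP pose, the force and the opening at its end, in the units of the state.
- robot.get_state(): the state, without advancing time (a new reading comes with each control period).
- robot.grab_frame(name): name is "scene" or "top" or "wrist"; returns a dict with "frame" (400x640x3 uint8, red, green, blue), "fx", "fy", "cx", "cy" (pixels), "origin" and "orientation" of the camera in the world; the wrist camera has in their place "tool_from_camera" (4x4, takes a point from camera to tool coordinates, whose origin is the TCP and whose axes are the tool frame's). Camera axes: x right, y down, z forward; pixel columns grow to the right and rows downward; lengths in mm; the calibration is good to about 2 mm. A picture is of the moment at which its call begins: read the wrist's pose just before it. There is no depth.
- robot.close_job(): hands the job in, once; it reports no verdict.
The state is a dict: "time_s": time; "joint_positions": joint angles; "qvel": joint speeds; "tau": joint torques, N m; "ee_pos": TCP position; "tcp_rot": TCP orientation; "force": force on the tool from outside, world axes, zero at the start; "ft_torque": the same for the moment, N m; "width": finger opening in mm.
Only numpy, scipy, OpenCV 4.12 (cv2) and the standard library are available. Lean on these libraries where they do the work, as an engineer would, in place of code of your own. Each camera call takes 0.05 s, during which the arm holds its last target. There are 200 camera calls.

## Task

On the double gas hob one burner's knob is already turned on and the other is off: with the fingertips, gently press the red igniter button next to the turned-on knob right in, keep it in for about two seconds so that it sparks, then let it spring back and draw the hand at least a hand's width (100 mm) away from it. Leave the other igniter and both knobs as they are, and do not shift the lighter case, skewer tin, dish or salt jar; nothing is to be picked up.

Things in the scene. Friction and masses are not known exactly. Their poses are not given: they have to be found in the camera images.
- hob: built-in double gas hob, steel tray 360 (x) x 560 (y) x 12 mm high on the cream brick ledge, fixed; its place and turn vary. Origin: centre of its underside, at ledge height; x away from the robot side, y left. Control plates centred at x = -125 mm, y = +150 and -150 mm; behind each, centred at x = 60 mm, a burner under a black square cast-iron trivet 193 mm wide whose bars reach 50 mm above the ledge
- plate_a: dark grey control plate a of one burner, 78 x 155 x 3 mm, lying on the hob in front of its burner; fixed. Origin: centre of its underside, 12 mm above the ledge. x away from the robot side, y to the left, z up. Knob axis at y = +40 mm, igniter at y = -40 mm. The two plates are alike and lie 300 mm apart, either one on the left
- plate_b: dark grey control plate b of one burner, 78 x 155 x 3 mm, lying on the hob in front of its burner; fixed. Origin: centre of its underside, 12 mm above the ledge. x away from the robot side, y to the left, z up. Knob axis at y = +40 mm, igniter at y = -40 mm. The two plates are alike and lie 300 mm apart, either one on the left
- knob_a (a joint): gas knob of plate a, a black knob 50 mm across with a bar grip and a white pointer line, top 42 mm above the ledge: 0 = off (pointer straight away from the robot side, along the plate's +x, at a white dot); it grows anticlockwise seen from above; between 1.2 and 2.4 = gas on (pointer to the left or beyond, at the orange flame dots). Turns stiffly, stays where it is
- knob_b (a joint): gas knob of plate b, a black knob 50 mm across with a bar grip and a white pointer line, top 42 mm above the ledge: 0 = off (pointer straight away from the robot side, along the plate's +x, at a white dot); it grows anticlockwise seen from above; between 1.2 and 2.4 = gas on (pointer to the left or beyond, at the orange flame dots). Turns stiffly, stays where it is
- knob_a_pointer (a point): tip of the white pointer line on top of the gas knob of plate a, 22 mm from the knob's axis, 42 mm above the ledge
- knob_b_pointer (a point): tip of the white pointer line on top of the gas knob of plate b, 22 mm from the knob's axis, 42 mm above the ledge
- igniter_a (a joint): igniter button of plate a: 0 = out, 0.010 m = fully in (against a hard stop). The spring pushes back with 1 N at first, 4.5 N at 0.005 m and 8 N fully in; it sparks all the while it is pressed in more than 0.005 m, and springs back when let go
- igniter_b (a joint): igniter button of plate b: 0 = out, 0.010 m = fully in (against a hard stop). The spring pushes back with 1 N at first, 4.5 N at 0.005 m and 8 N fully in; it sparks all the while it is pressed in more than 0.005 m, and springs back when let go
- igniter_a_top (a point): centre of the top face of the red igniter button cap (26 mm across) of control plate a; moves down with the cap. At rest it is 34 mm above the ledge and 13 mm above its 36 mm wide aluminium collar; it lies 80 mm from its own knob's axis, to the right of it seen from the robot (at -40 mm along the plate's y). z up
- igniter_b_top (a point): centre of the top face of the red igniter button cap (26 mm across) of control plate b; moves down with the cap. At rest it is 34 mm above the ledge and 13 mm above its 36 mm wide aluminium collar; it lies 80 mm from its own knob's axis, to the right of it seen from the robot (at -40 mm along the plate's y). z up
- lighter_case: loose black plastic lighter case, 95 x 40 x 26 mm, lying on the hob tray between the two control plates. Origin: centre of its underside, x along its length
- skewer_tin: loose open aluminium tin of skewers, 270 x 70 x 34 mm, on the ledge between robot and hob, lying across. Origin: centre of its underside, x along its length
- dish: loose white ceramic dish, 180 mm across, 45 mm high, on the ledge to one side of the hob. Origin: centre of its underside
- salt_jar: loose terracotta salt jar with a wooden cap, 72 mm across, 95 mm high, on the ledge to the other side of the hob. Origin: centre of its underside
Not all that is in view belongs to the job. What is meant by the salt_jar is not yellow, and is the smaller of those in its own colour. What is shaped like the dish but brown or purple is not meant.

How it is judged:
By the outcome, as a careful person would: the job done as asked, in the order asked, and still so for the second after the job is handed in, with the robot touching nothing.
It also fails if it takes over 32 s, if anything falls off the work surface, if the arm or the gripper's body presses on something with over 40 N, if the wrist force passes 120 N, or if a joint passes its speed limit or range.

## Working session

There is one attempt and no reset: what is moved stays moved. The work goes in short steps, Python scripts to look and compute and a tool call to move; the robot and the scene stay as the last step left them, time stands still between calls to the robot, and variables do not carry over. Pictures are saved under pics/ and viewed, about 8 in all and at most 12, crops included, and the job is handed in when it is done.

Besides the shell and the picture viewer there is one more tool, called as a command line: name --pt "numbers of a row" for each row, then --argument value for the rest. move_arm: Moves the arm, as the interface text tells. Shifts and turns lie within -1 to 1; 1 stands for 50 cm of shift or 30 degrees of turn. Its arguments: {"type":"object","properties":{"moves":{"type":"array","items":{"type":"array","items":{"type":"number"}}},"force":{"type":"number"}},"required":["moves"]}

```bash
mkdir -p pics; cat > h.py <<'E'
import cv2, numpy as np, pickle
from cell import robot
def grab(name, tag):
    s=robot.get_state(); f=robot.grab_frame(name); f['state']=s
    if 'tool_from_camera' in f:
        T=np.eye(4); T[:3,:3]=s['tcp_rot']; T[:3,3]=s['ee_pos']
        W=T@np.array(f['tool_from_camera']); f['origin']=W[:3,3]; f['orientation']=W[:3,:3]
    cv2.imwrite(f'pics/{tag}.png', f['frame'][:,:,::-1]); pickle.dump(f,open(f'{tag}.pkl','wb')); return f
def ray(f,u,v):
    d=np.array(f['orientation'])@np.array([(u-f['cx'])/f['fx'],(v-f['cy'])/f['fy'],1]); return np.array(f['origin']),d
def plane(f,u,v,z):
    o,d=ray(f,u,v); return o+d*(z-o[2])/d[2]
def tri(f1,p1,f2,p2):
    o1,d1=ray(f1,*p1);o2,d2=ray(f2,*p2)
    t=np.linalg.lstsq(np.c_[d1,-d2],o2-o1,rcond=None)[0]
    a,b=o1+t[0]*d1,o2+t[1]*d2; return (a+b)/2,np.linalg.norm(a-b)
def red(f):
    h=cv2.cvtColor(f['frame'],cv2.COLOR_RGB2HSV)
    m=(((h[...,0]<6)|(h[...,0]>173))&(h[...,1]>150)&(h[...,2]>70)).astype(np.uint8)
    n,l,s,c=cv2.connectedComponentsWithStats(m); return [(tuple(c[i].round(1)),s[i].tolist()) for i in range(1,n) if s[i,4]>15]
E
python3 - <<'E'
from h import *
for n in('top','scene'):
    f=grab(n,n+'0'); print(n,np.round(f['origin']),f['fx'])
    for c,s in red(f): print(c,s,plane(f,*c,34).round(1))
E
```

```text
top [ 285.    7. 1445.] 416.6570178265221
(np.float64(262.9), np.float64(220.9)) [260, 218, 7, 7, 35] [485.4 188.4  34. ]
(np.float64(348.8), np.float64(239.9)) [346, 237, 7, 7, 40] [ 427.8 -105.8   34. ]
scene [1090. 1006.  915.] 442.75095260406044
(np.float64(325.8), np.float64(184.0)) [323, 182, 7, 5, 27] [ 428.5 -102.1   34. ]
(np.float64(356.6), np.float64(237.9)) [353, 235, 8, 7, 46] [486.9 190.   34. ]
```

View pics/top0.png

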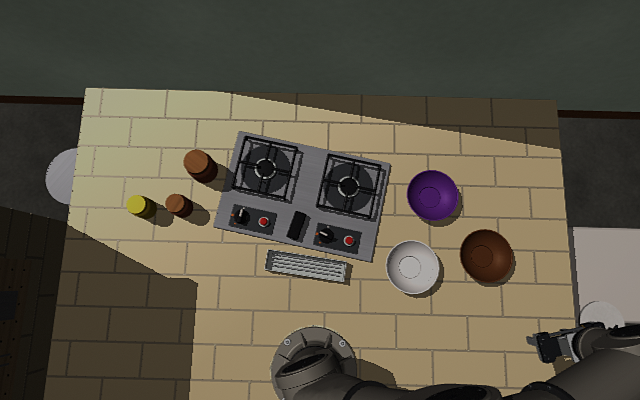

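View pics/scene0.png

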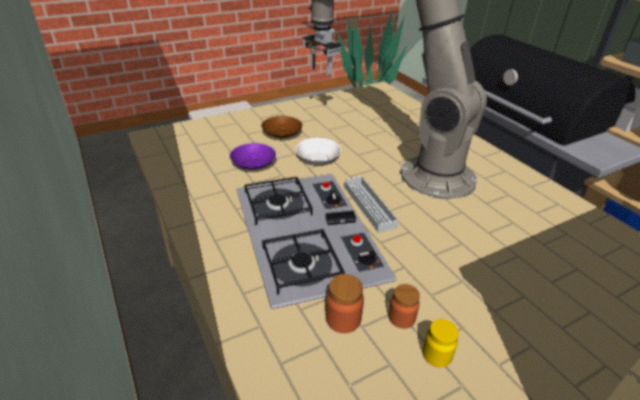

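Top view: candidate igniters are the left one at (263,221), with its knob at (240,215), and the right one at (349,240), with its knob at (325,235). The hob is turned by about -11°. I'll check the knob pointers in one close crop of both views.

```bash
python3 - <<'E'
from h import *
a,b=[pickle.load(open(n+'0.pkl','rb')) for n in('top','scene')]
ra=sorted(red(a),key=lambda r:r[0][0]); rb=sorted(red(b),key=lambda r:-r[0][0])
P=[]
for (p,_),(q,_) in zip(ra,rb):
    X,e=tri(a,p,b,q); P.append(X); print(X.round(1),round(e,1))
y=P[0]-P[1]; y[2]=0; print('dist',np.linalg.norm(y)); y/=np.linalg.norm(y); print('yaw',np.degrees(np.arctan2(-y[0],y[1])))
def proj(f,X):
    c=np.array(f['orientation']).T@(X-np.array(f['origin'])); return c[0]/c[2]*f['fx']+f['cx'],c[1]/c[2]*f['fy']+f['cy']
rows=[]
for f in(a,b):
    r=[]
    for X in P:
        k=X+80*y; k[2]=42; u,v=proj(f,k); print('knob',k.round(1),round(u,1),round(v,1))
        r.append(cv2.resize(cv2.getRectSubPix(f['frame'],(44,32),(u,v)),(396,288),interpolation=cv2.INTER_CUBIC))
    rows.append(np.hstack(r))
cv2.imwrite('pics/knobs.png',np.clip(np.vstack(rows).astype(int)*1.6,0,255).astype(np.uint8)[:,:,::-1])
E
```

```text
[485.7 188.5  32.4] 0.2
[ 427.4 -105.5   31.8] 1.6
dist 299.80196990262436
yaw -11.215949963503167
knob [501.2 267.   42. ] 239.8 215.4
knob [442.9 -27.1  42. ] 325.7 234.6
knob [501.2 267.   42. ] 367.1 253.2
knob [442.9 -27.1  42. ] 333.1 194.3
```

View pics/knobs.png

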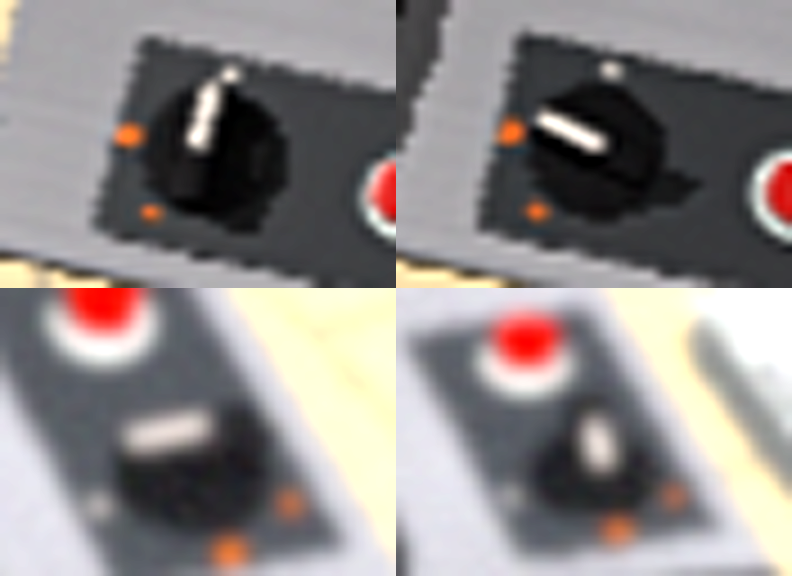

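Seen from above, the left knob's pointer is at the white dot, so it is off. The right knob's pointer is at the orange dot, so it is on. The scene view agrees. Target is the right igniter, at about (427.5, -105.5), top at about 32–34 mm.

```bash
python3 - <<'E'
from h import *
s=robot.get_state(); print(s['time_s'],np.round(s['ee_pos'],1),np.round(s['tcp_rot'],3),s['width'],s['force'])
d=np.array([427.5,-105.5,160])-s['ee_pos']; print(d, d/500)
E
```

```text
0.1 [ 151.7 -657.4  204.9] [[ 0.225 -0.974 -0.   ]
 [-0.974 -0.225  0.001]
 [-0.001  0.    -1.   ]] 93.85506317536287 [ 0.13715194 -0.11638088  0.98496039]
[275.83014781 551.86196817 -44.87639374] [ 0.5516603   1.10372394 -0.08975279]
```

move_arm --pt "0.04 0.11 0 0 0 0 0" --pt "0.04 0.11 0 0 0 0 0" --pt "0.05 0.11 0 0 0 0 0" --pt "0.05 0.11 0 0 0 0 0" --pt "0.05 0.11 0 0 0 0 0" --force 10

```text
time_s: 0.72
ee_pos: [266.1, -376.2, 202.1]
tcp_rot: [[0.22, -0.976, -0.003], [-0.976, -0.22, 0.003], [-0.003, 0.002, -1.0]]
force: [1.6, -0.1, -0.3]
width: 47.3
```

move_arm --pt "0.06 0.11 0 0 0 0 0" --pt "0.06 0.11 0 0 0 0 0" --pt "0.07 0.11 0 0 0 0 0" --pt "0.06 0.11 -0.02 0 0 0 0" --pt "0.05 0.07 -0.04 0 0 0 0"

```text
time_s: 1.35
ee_pos: [413.9, -121.3, 173.6]
tcp_rot: [[0.22, -0.975, 0.001], [-0.975, -0.22, 0.0], [0.0, -0.001, -1.0]]
force: [0.2, 0.4, -0.3]
width: 0.5
```

```bash
python3 - <<'E'
from h import *
f=grab('wrist','w1'); s=f['state']; print(s['time_s'],np.round(s['ee_pos'],1),s['width'],s['force'])
for c,b in red(f): print(c,b,plane(f,*c,34).round(1))
E
```

```text
1.35 [ 413.9 -121.3  173.6] 0.4892915537462617 [ 0.23146643  0.4021928  -0.33338163]
(np.float64(302.2), np.float64(168.9)) [291, 158, 23, 23, 405] [ 431.6 -105.3   34. ]
```

View pics/w1.png

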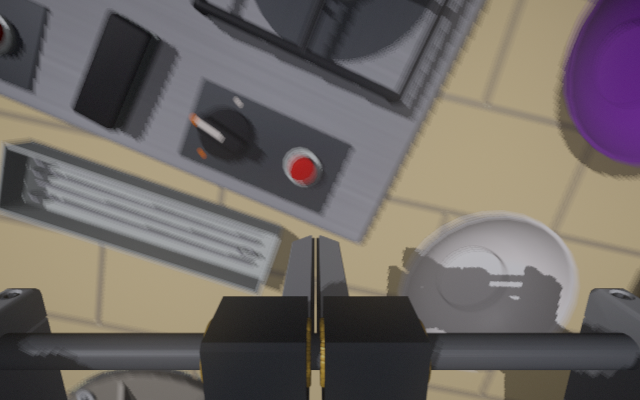

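The wrist view shows the chosen knob at (222,130) with its pointer at the orange dot, so it is on, and its igniter at (302,169). The wrist and the fixed cameras disagree by 4 mm in x. I'll move above the igniter, let the arm settle and measure again.

move_arm --pt "0.03 0.032 -0.06 0 0 0 0" --pt "0 0 -0.06 0 0 0 0" --pt "0 0 -0.04 0 0 0 0" --pt "0 0 0 0 0 0 0" --pt "0 0 0 0 0 0 0"

```text
time_s: 2.02
ee_pos: [431.1, -98.6, 88.9]
tcp_rot: [[0.228, -0.974, -0.001], [-0.974, -0.228, 0.003], [-0.004, 0.0, -1.0]]
force: [-0.3, 0.5, -0.1]
width: 0.3
```

```bash
python3 - <<'E'
from h import *
g=pickle.load(open('w1.pkl','rb')); b=red(g)[0][0]
f=grab('wrist','w2'); s=f['state']; print(s['time_s'],np.round(s['ee_pos'],1),s['width'],s['force'],np.abs(s['qvel']).max())
for c,bx in red(f): print(c,bx,plane(f,*c,34).round(1), tri(f,c,g,b))
E
```

```text
2.025 [431.1 -98.6  88.9] 0.312416531660915 [-0.30561137  0.50675155 -0.10903754] 0.35502735285626524
(np.float64(326.1), np.float64(221.7)) [310, 205, 34, 34, 896] [ 431.  -106.8   34. ] (array([ 433.26222902, -105.64414843,   41.7281808 ]), np.float64(0.8726060376235769))
```

View pics/w2.png

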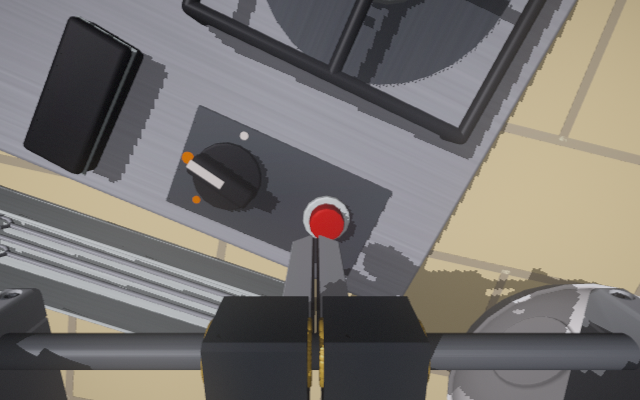

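The knob shows ON clearly, with its pointer at the orange dot at (188,158). The button is at (326,222). Wrist estimate is (431,-106.8) and fixed cameras (427.4,-105.5), so I aim at (429.5,-106).

move_arm --pt "-0.003 -0.015 0 0 0 0 0" --pt "0 0 -0.04 0 0 0 0" --pt "0 0 -0.03 0 0 0 0" --pt "0 0 -0.015 0 0 0 0" --pt "0 0 0 0 0 0 0"

```text
time_s: 2.7
ee_pos: [430.9, -108.8, 47.7]
tcp_rot: [[0.226, -0.974, 0.003], [-0.974, -0.226, 0.001], [-0.0, -0.004, -1.0]]
force: [0.6, 0.1, 0.4]
width: 0.4
```

move_arm --pt "-0.002 0.005 0 0 0 0 0" --pt "0 0 -0.01 0 0 0 0" --pt "0 0 -0.007 0 0 0 0" --pt "0 0 0 0 0 0 0" --pt "0 0 0 0 0 0 0"

```text
time_s: 3.32
ee_pos: [430.4, -106.2, 39.5]
tcp_rot: [[0.226, -0.974, 0.005], [-0.974, -0.226, 0.001], [0.0, -0.005, -1.0]]
force: [-0.2, -0.6, 0.1]
width: 0.4
```

```bash
python3 - <<'E'
from h import *
f=grab('wrist','w3'); s=f['state']; print(s['time_s'],np.round(s['ee_pos'],1),s['force'])
print(red(f)); cv2.imwrite('pics/w3c.png',cv2.resize(f['frame'][170:320,220:420],(800,600))[:,:,::-1])
E
```

```text
3.325 [ 430.4 -106.2   39.5] [-0.18118654 -0.59794951  0.10223169]
[((np.float64(314.2), np.float64(231.2)), [297, 224, 37, 15, 328])]
```

View pics/w3c.png

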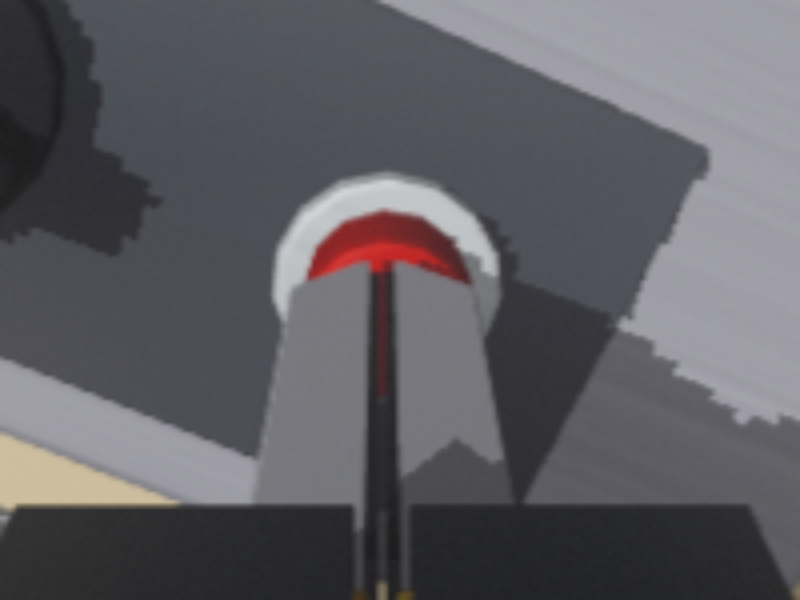

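The fingertips are centred on the red cap (crop about (385,265)). I'll press in small steps.

move_arm --pt "0 0 -0.006 0 0 0 0" --pt "0 0 -0.006 0 0 0 0" --pt "0 0 -0.006 0 0 0 0" --pt "0 0 -0.005 0 0 0 0" --pt "0 0 0 0 0 0 0"

```text
time_s: 4.0
ee_pos: [430.7, -106.2, 27.5]
tcp_rot: [[0.226, -0.974, 0.005], [-0.974, -0.226, 0.001], [0.0, -0.005, -1.0]]
force: [-1.6, -0.1, 5.7]
width: 0.7
```

move_arm --pt "0 0 -0.005 0 0 0 0" --pt "0 0 -0.003 0 0 0 0" --pt "0 0 0 0 0 0 0" --pt "0 0 0 0 0 0 0" --pt "0 0 0 0 0 0 0"

```text
time_s: 4.62
ee_pos: [430.7, -106.2, 24.5]
tcp_rot: [[0.226, -0.974, 0.005], [-0.974, -0.226, -0.0], [0.001, -0.005, -1.0]]
force: [-1.2, 0.2, 8.4]
width: 0.8
```

move_arm --pt "0 0 -0.001 0 0 0 0" --pt "0 0 0 0 0 0 0" --pt "0 0 0 0 0 0 0" --pt "0 0 0 0 0 0 0" --pt "0 0 0 0 0 0 0"

```text
time_s: 5.25
ee_pos: [430.7, -106.3, 24.7]
tcp_rot: [[0.226, -0.974, 0.005], [-0.974, -0.226, -0.001], [0.002, -0.004, -1.0]]
force: [-2.4, -0.0, 7.2]
width: 0.4
```

move_arm --pt "0 0 0 0 0 0 0" --pt "0 0 0 0 0 0 0" --pt "0 0 0 0 0 0 0" --pt "0 0 0 0 0 0 0" --pt "0 0 0 0 0 0 0"

```text
time_s: 5.88
ee_pos: [430.7, -106.3, 25.2]
tcp_rot: [[0.226, -0.974, 0.005], [-0.974, -0.226, -0.001], [0.002, -0.004, -1.0]]
force: [-1.7, 0.3, 6.4]
width: 0.8
```

move_arm --pt "0 0 -0.001 0 0 0 0" --pt "0 0 0.01 0 0 0 0" --pt "0 0 0.02 0 0 0 0" --pt "0 0 0.08 0 0 0 0" --pt "0 0 0.1 0 0 0 0"

```text
time_s: 6.5
ee_pos: [428.4, -105.3, 130.4]
tcp_rot: [[0.227, -0.974, -0.001], [-0.974, -0.227, 0.001], [-0.001, 0.001, -1.0]]
force: [0.1, -1.2, 0.1]
width: 0.4
```

move_arm --pt "0 0 0.1 0 0 0 0" --pt "0 0 0.1 0 0 0 0" --pt "-0.02 -0.02 0.04 0 0 0 0" --pt "0 0 0 0 0 0 0" --pt "0 0 0 0 0 0 0"

```text
time_s: 7.12
ee_pos: [418.3, -114.6, 258.7]
tcp_rot: [[0.228, -0.974, 0.005], [-0.974, -0.228, -0.0], [0.001, -0.004, -1.0]]
force: [-0.3, -0.2, -0.3]
width: 0.3
```

```bash
python3 - <<'E'
from h import *
a0=pickle.load(open('top0.pkl','rb')); a=grab('top','top1'); b=grab('scene','scene1'); w=grab('wrist','w4')
s=robot.get_state(); print(s['time_s'],np.round(s['ee_pos'],1),s['force'])
for f in(b,w): print(red(f))
p=[r for r in red(b) if abs(r[0][0]-325.8)<5 and abs(r[0][1]-184)<5]
c=red(w)
if p and c: print(tri(b,p[0][0],w,c[0][0]))
cv2.imwrite('pics/end.png',np.hstack([a['frame'][120:320,120:520],cv2.absdiff(a['frame'],a0['frame'])[120:320,120:520]])[:,:,::-1])
E
```

```text
7.275 [ 418.2 -114.6  258.3] [-0.63775668 -0.15214643 -0.628483  ]
[((np.float64(325.7), np.float64(184.0)), [323, 182, 7, 5, 26]), ((np.float64(356.6), np.float64(237.9)), [353, 235, 8, 7, 48])]
[((np.float64(59.0), np.float64(51.1)), [48, 40, 23, 24, 437]), ((np.float64(311.1), np.float64(163.4)), [301, 153, 21, 21, 334])]
(array([509.74805451,  75.21764444, 174.78016492]), np.float64(45.11246566551066))
```

View pics/w4.png

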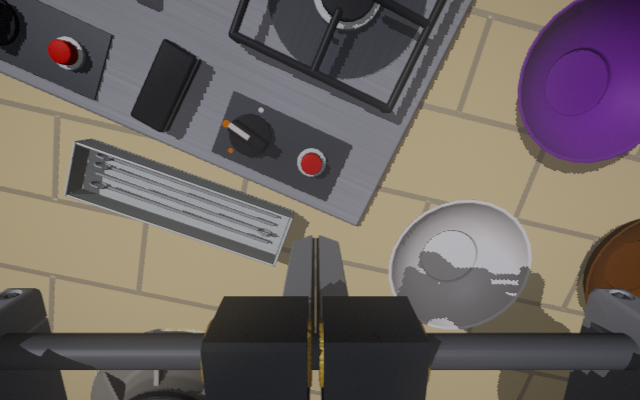

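View pics/scene1.png

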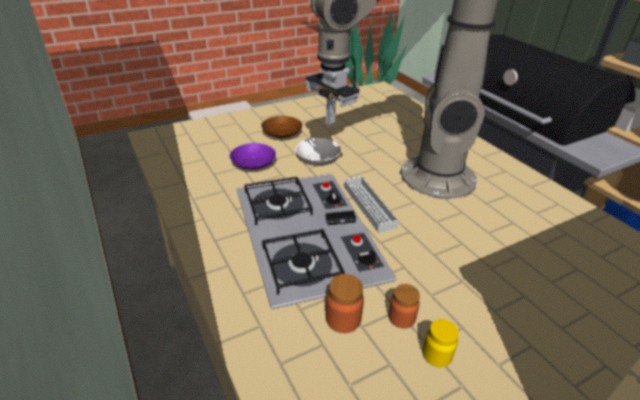

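The button blob is back at its start pixel in the scene view, (325.7,184.0) against (325.8,184.0). The knob at (245,130) in the wrist view still points to orange, and the loose things look unmoved. The bad triangulation above paired the wrong blob, the other igniter at (59,51). Handing in.

```bash
python3 -c "
from cell import robot
print(robot.close_job())"
```

```text
the job is handed in; nothing more can be done
None
```

I pressed the igniter of the right-hand burner, whose knob pointer is at the orange flame dot, with the closed fingertips. I then let it spring back, drew the hand up about 225 mm, and handed the job in at about 7.3 s.

- **Press:** the cap went in about 9.5 mm at most, at 8.4 N. During the hold it eased back to about 9 mm and 6.4 N, still well past the 5 mm spark point. By the clock it was past that point for about 2.2 s. The spark itself was not observed. The readings stop just short of the 10 mm hard stop, so I can't confirm the cap touched it.
- **After release:** the button is back at its starting pixel in the scene camera, and the forces on the tool are near zero. The turned-on knob still points to orange. The other igniter, tin, case, dish and jar look unmoved.
- **Checks that disagreed or failed:**
  - The fixed and wrist cameras differed by about 4 mm in x on where the button was. I aimed between them, and a close-up showed the fingertips centred on the cap.
  - The wrist-camera height for the button came out at 42 mm, against 32 mm from the fixed cameras. Contact forces matched the stated 34 mm.
  - The final triangulation paired the wrong buttons and was discarded.
  - I made a top-view before-and-after difference picture but did not view it.

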